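# Test the stay of the wide lift-up locker

## Task

The stay of the wider of the two wooden lockers has just been refitted and needs a test. Lift its sloping door by the bar handle until the stay locks, let go and leave the door standing open by itself for a good second; then press the release cap on top of that locker all the way down so that the door sinks, and leave it fully shut. Keep the narrow locker's door closed.

Things in the scene. Friction and masses are not known exactly. Their poses are not given: they have to be found in the camera images.
- wide_locker: The wider of two wooden lockers on the counter: 260 mm wide, 182 high, 225 deep (the other is 160 wide); left or right varies. Origin: on the counter, under the hinge line, mid-width. x to its back, -x to its front (roughly to the robot), z up. Its lift-up door, 152 long and 12 thick, hinges on a level axis along y 170 above the origin; shut, it slopes 35 degrees down to the front.
- wide_door (a joint): Angle (rad) of the wide door: 0 shut, grows as it rises, 1.22 stop. Door 0.3 to 0.65 kg, damped: 3 to 8 N at the handle lifts it. The spring stay locks by itself once the door is raised past 1.06 (lift to 1.13 to 1.20 to be sure) and holds it at about 1.04, 25 degrees above level. Released earlier it sinks shut by its weight; once unlocked too, in 2 to 4 s.
- wide_handle (a point): Centre of the wide door's bar: level steel bar 10 mm thick, 150 long, along y, 40 off the face, on two posts 120 apart. The frame turns with the door; shut, it is parallel to the locker's. In it the hinge axis lies at x +0.128, z +0.026 m. Height 144 shut, about 266 locked. Fingers opened 45 mm can straddle it from above, tips 20 below its centre; it turns between the pads as the door rises.
- wide_release_top (a point): Centre of the top of the wide locker's stay release: square steel cap 34 x 34 mm on the flat top board, 55 behind the hinge line and at y -50 in the locker's frame; 204 above the counter, 22 above the board. Frame as the locker's. Pressed straight down it travels 13 mm on a spring (3.5 to 8 N) and returns; the stay is free from about 10 mm down, so press 12 or to the stop.
- narrow_door (a joint): Angle (rad) of the narrow (160 mm wide) locker's door, of the same make: 0 is shut. It must stay shut.

How it is judged:
On the way, in this order (a step that is already met when the one before it is completed fails the run):
1. the wide door stands open, locked on its stay, with the fingers off it (value of joint wide_door above 0.98 rad and velocity of joint wide_door between -0.05 and 0.05 rad/s and contact force between the fingers and anything else below 0.3 N), for 0.6 s.
2. the release cap is pressed down at least 8 mm (distance of wide_release_top from where it was at the start of the episode above 0.008 m), for 0.02 s.
At the end, for the whole second after the job is handed in: The wide door is shut (within 0.06 rad) and at rest, its release cap is back up (within 3 mm), and the narrow door is shut (value of joint each of wide_door, narrow_door below 0.06 rad and velocity of joint wide_door between -0.05 and 0.05 rad/s and distance of wide_release_top from where it was at the start of the episode below 0.003 m); the robot touches nothing.
It fails at once if the narrow locker's door is raised by more than 0.15 rad (value of joint narrow_door above 0.15 rad).
It also fails if it takes over 48 s, if anything falls off the work surface, if the arm or the gripper's body presses on something with over 40 N, if the wrist force passes 120 N, or if a joint passes its speed limit or range.

## Robot

A 6-joint arm with a two-finger parallel gripper is mounted at the origin on the work surface. World frame = base frame: x ahead of the robot, y to its left, z up, the work surface at z = 0. Lengths are in m, angles in rad, forces in N, time in s.
With the tool pointing down it reaches from about 0.275 to 0.775 m from the base axis. Payload 14.6 kg.
Tool frame: the origin (TCP) lies midway between the tips of the shut fingers; the grasp point (between the pads) lies 19 mm behind it (r.pinch_z is the distance from the TCP to the grasp point, in m); z points along the fingers, y is the line along which they close (so a half turn about z gives the same grasp; the last joint's range is limited). The gripper opens to 85 mm and grips with 20 to 120 N. Pads are 22 mm wide; open, the fingers measure 114 mm over their backs; the gripper's body (76 mm by 85 mm) begins 54 mm behind the grasp point. The pads swing forward as they close: fully open they stand 13 mm farther back than shut.
Start: joints at [-1.344, 0.263, -0.048, 1.259, 0, 1.415], TCP at [0.196, -0.487, 0.231] pointing down, gripper open.
Joint ranges: [-2.65, 2.65], [-0.89, 1.7], [-1.18, 1.37], [-2.13, 2.11], [-1.35, 1.29], [-3.14, 3.14]. Speed limits (rad/s): [1.89, 1.89, 2.57, 2.79, 3.14, 3.14].

## Interface

Orientations are given as a 3x3 rotation matrix whose columns are the frame's x, y, z axes.
In Python, from plant import r, eyes, workorder, spotter gives the robot as it stands.
- The arm moves only by the tool move_arm, never from a script. Its argument "moves" is a list of rows, each a list of 3 entries, a list of its own where there are three numbers: the opening, from 0 (shut) to 1 (fully open), then the shift along the world's x, y, z in m, then the turn about the world's z in rad. In form: [[grip, [tx, ty, tz], turn], ...]. A call has 1 to 12 rows; each row is the pose to reach, as a shift and turn from the pose commanded when the call began; what a row does not reach only later rows make up. A row lasts 1/8 s, in which the tool goes at most 62.5 mm and 10.7 degrees, less where a joint would pass 70% of its speed; a pose out of reach is approached as far as the arm can. A call with a gripper value outside its range is refused whole. The fingers move at their own pace and stop on an object; "newtons" is the grip in N (left out, the last holds). Time passes only in rows, so rows that repeat a pose let the fingers close. It gives the time, the measured TCP pose, the force, the opening and the grip force at its end, in the units of the state.
- r.observe(): the state, without advancing time (a new reading comes with each control period).
- eyes.read_camera(name): name is "scene" or "top" or "wrist"; returns (picture, depth): 420x560x3 uint8, blue, green, red; 420x560 float32, m along the optical axis (not along the pixel's ray), 0 where there is no reading.
- eyes.camera_model(name): a dict with "intrinsics" (3x3 intrinsics, pixels), "distortion" ([k1, k2, p1, p2, k3] as OpenCV has them; the pictures are not rectified), "extrinsics" (4x4, takes a point from camera to world coordinates). Camera axes: x right, y down, z forward; pixel columns grow to the right and rows downward; lengths in m; the calibration is good to about 2 mm. A picture is of the moment at which its call begins: read the wrist's pose just before it. camera_model takes no time and is no camera call; for the wrist camera it gives the pose at the moment of the call.
- workorder.job_done(): hands the job in; it is judged then, once.
Trained networks look in the newest picture that a camera, given by its name, has taken for a name from the list of things; names that differ only in an ending like _2 or _b are one class to them, and where a whole thing is asked for, a point or a joint stands for the part that bears it (a point fixed in the world has none). Each returns a list of dicts, best first, with "score" (0 to 1); they miss things now and then, are a little off and sometimes report something else, mostly with a low value. They report only what shows in the picture. A call takes as long as a camera call.
- spotter.look_for(label, camera): "rect" ([left, top, right, bottom] in pixels, round what is visible of it).
- spotter.trace(label, camera): "region" (420x560 bool, what is visible of it) and "rect" ([left, top, right, bottom] in pixels, round what is visible of it).
- spotter.spot_point(label, camera): "point" ([column, row] in pixels: a listed point, or the origin of a listed thing).
The state is a dict: "t": time; "joint_pos": joint angles; "qvel": joint speeds; "joint_torque": joint torques, N m; "position": TCP position; "tcp_rot": TCP orientation; "force": force on the tool from outside, world axes, zero at the start; "ft_torque": the same for the moment, N m; "grip_width": finger opening in m; "finger_force": force on a finger pad.
Only numpy, scipy, OpenCV 4.12 (cv2) and the standard library are available. Lean on these libraries where they do the work, as an engineer would, in place of code of your own. Each camera call takes 0.05 s, during which the arm holds its last target. There are 200 camera calls.

## Working session

There is one attempt and no reset: what is moved stays moved. The work goes in short steps, Python scripts to look and compute and a tool call to move; the robot and the scene stay as the last step left them, time stands still between calls to the robot, and variables do not carry over. Pictures are saved under pics/ and viewed, at most 10 in all, crops included, and the job is handed in when it is done.

Besides the shell and the picture viewer there is one more tool, called by a JSON object that holds its "op" and its "data", one argument or row to a line. move_arm: Moves the arm, as the interface text tells. Its arguments: {"type":"object","properties":{"moves":{"type":"array","items":{"type":"array"}},"newtons":{"type":"number"}},"required":["moves"]}

```bash
mkdir -p pics; cat > h.py <<'E'
import numpy as np, cv2
from plant import r, eyes, workorder, spotter
def world(cam,px,depth,m=None,w=2):
    m=m or eyes.camera_model(cam); K=np.array(m["intrinsics"]);D=np.array(m["distortion"],float);T=np.array(m["extrinsics"])
    px=np.atleast_2d(px).astype(float)
    n=cv2.undistortPoints(px[:,None],K,D)[:,0]
    z=[]
    for c,rw in px.round().astype(int):
        p=depth[max(rw-w,0):rw+w+1,max(c-w,0):c+w+1]; p=p[p>0]; z.append(np.median(p) if p.size else np.nan)
    P=np.c_[n,np.ones(len(n))]*np.array(z)[:,None]
    return P@T[:3,:3].T+T[:3,3]
E
python3 - <<'E'
from h import *
for c in("scene","top"):
    im,d=eyes.read_camera(c); cv2.imwrite(f"pics/{c}0.png",im); np.save(f"{c}0.npy",d)
    for l in("wide_handle","wide_release_top","wide_locker"):
        for o in spotter.spot_point(l,c)[:2]:
            print(c,l,o["score"],np.round(o["point"],1),world(c,o["point"],d).round(3))
print(r.observe())
E
```

```text
scene wide_handle 0.76 [321.7 123.1] [[0.42  0.205 0.146]]
scene wide_handle 0.46 [359.  165.2] [[0.596 0.156 0.203]]
scene wide_release_top 0.83 [360.5 163.6] [[0.595 0.162 0.204]]
top wide_handle 0.66 [152.1 270.8] [[0.404 0.25  0.004]]
top wide_release_top 0.8 [178.3 171.4] [[0.596 0.161 0.204]]
top wide_locker 0.74 [173.1 208.1] [[0.53  0.174 0.176]]
{'t': 0.4, 'joint_pos': array([-1.34432048e+00,  2.63172632e-01, -4.83684121e-02,  1.25939658e+00,
       -1.42295986e-05,  1.41546714e+00]), 'qvel': array([-0.00258538, -0.00164609, -0.00047307, -0.00076038, -0.0014554 ,
       -0.00034815]), 'joint_torque': array([ 3.13719247e-04, -6.36877942e+01,  3.84458721e+01,  3.46576722e-03,
       -5.24076381e-05, -1.05312938e-05]), 'position': array([ 0.19558463, -0.48718214,  0.23121547]), 'tcp_rot': array([[ 9.27993599e-01,  3.72596134e-01, -4.55944551e-05],
       [ 3.72596136e-01, -9.27993589e-01,  1.34496773e-04],
       [ 7.80161568e-06, -1.41800462e-04, -9.99999990e-01]]), 'force': array([-0.01335141,  0.21365382,  0.08138603]), 'ft_torque': array([ 0.03112043, -0.01048425,  0.0109328 ]), 'finger_force': 0.0, 'grip_width': 0.0852871784876863}
```

View pics/scene0.png

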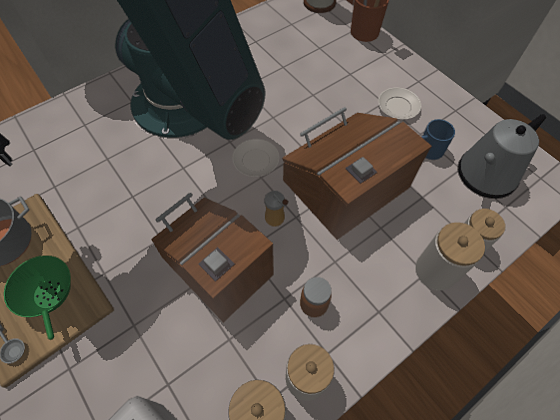

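View pics/top0.png

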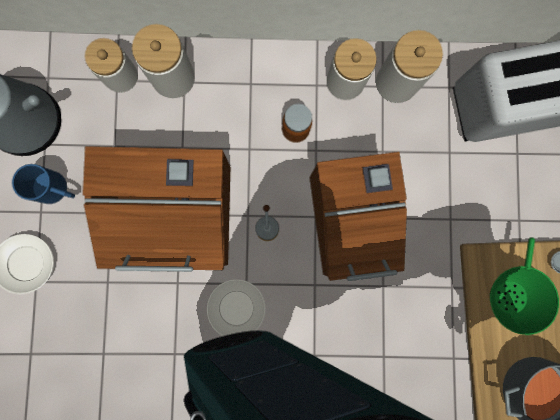

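The lockers are at left (wide; top view 85–228, 147–270, cap at 178,171, bar 117–190 at row 268) and right (narrow). Next I measure the yaw and bar centre.

```bash
python3 - <<'E'
from h import *
for c in("top","scene"):
    d=np.load(f"{c}0.npy"); v,u=np.mgrid[0:420,0:560]
    P=world(c,np.c_[u.ravel(),v.ravel()],d,w=0)
    Q=P[(P[:,0]>.35)&(P[:,0]<.75)&(P[:,1]>.03)&(P[:,1]<.4)]
    t=Q[(abs(Q[:,2]-.182)<.005)]
    R=cv2.minAreaRect(t[:,:2].astype(np.float32)); print(c,len(t),R)
    b=Q[(abs(Q[:,2]-.147)<.008)&(Q[:,0]<.45)]
    if len(b): 
        print(b[:,:].mean(0),b.min(0),b.max(0),cv2.minAreaRect(b[:,:2].astype(np.float32)),np.polyfit(b[:,1],b[:,0],1))
    k=Q[(Q[:,2]>.199)]; print('cap',len(k),k.mean(0),cv2.minAreaRect(k[:,:2].astype(np.float32)))
E
```

```text
top 6641 ((0.5864662528038025, 0.21357911825180054), (0.26141583919525146, 0.11932642012834549), 89.51805877685547)
[0.41600641 0.21213094 0.14749319] [0.41065497 0.13894928 0.1400115 ] [0.42291646 0.28644473 0.15237185] ((0.41674119234085083, 0.21268241107463837), (0.1475059539079666, 0.011715223081409931), 89.6798095703125) [0.00356395 0.41525039]
cap 330 [0.59779895 0.1620922  0.20344983] ((0.5979997515678406, 0.16204339265823364), (0.034250322729349136, 0.033058829605579376), 0.47688645124435425)
scene 3737 ((0.590207040309906, 0.21344175934791565), (0.11629690229892731, 0.26334047317504883), 0.1839667558670044)
[0.41901519 0.21028044 0.14651925] [0.41254436 0.13872897 0.14001498] [0.42595108 0.28689721 0.15221565] ((0.4183793365955353, 0.21286636590957642), (0.01287007424980402, 0.14817498624324799), 1.036141276359558) [-0.00099626  0.41922468]
cap 207 [0.60141626 0.16144414 0.20337095] ((0.600612461566925, 0.16220755875110626), (0.03339603170752525, 0.03522156924009323), 89.70602416992188)
```

{"op": "move_arm", "data": {
  "moves": [
    [0.55,[0.03,0.05,0.05],0.1],
    [0.55,[0.05,0.1,0.08],0.25],
    [0.55,[0.22,0.699,0.08],1.19],
    [0.55,[0.22,0.699,0.08],1.19],
    [0.55,[0.22,0.699,0.08],1.19],
    [0.55,[0.22,0.699,0.08],1.19],
    [0.55,[0.22,0.699,0.08],1.19],
    [0.55,[0.22,0.699,0.08],1.19],
    [0.55,[0.22,0.699,0.08],1.19],
    [0.55,[0.22,0.699,0.08],1.19],
    [0.55,[0.22,0.699,0.08],1.19],
    [0.55,[0.22,0.699,0.08],1.19]
  ],
  "newtons": 20
}}

```text
t: 1.9
position: [0.4083, 0.1876, 0.3112]
tcp_rot: [[-0.001, 1.0, 0.001], [1.0, 0.001, 0.0], [0.0, 0.001, -1.0]]
force: [1.8, -1.6, 0.9]
grip_width: 0.047
finger_force: 0.0
```

{"op": "move_arm", "data": {
  "moves": [
    [0.55,[0,0,0],0],
    [0.55,[0,0,0],0]
  ]
}}

```text
t: 2.15
position: [0.408, 0.1852, 0.3109]
tcp_rot: [[-0.002, 1.0, -0.0], [1.0, 0.002, -0.0], [-0.0, -0.0, -1.0]]
force: [-0.0, -0.1, 0.4]
grip_width: 0.047
finger_force: 0.0
```

```bash
python3 - <<'E'
from h import *
o=r.observe(); print(o["position"],o["joint_pos"],o["grip_width"])
im,d=eyes.read_camera("wrist"); m=eyes.camera_model("wrist"); v,u=np.mgrid[0:420,0:560]
P=world("wrist",np.c_[u.ravel(),v.ravel()],d,m,w=0)
b=P[(abs(P[:,2]-.147)<.009)&(P[:,0]<.437)&(P[:,0]>.39)&(abs(P[:,1]-.21)<.1)]
print(len(b),b.mean(0),b.min(0),b.max(0),np.polyfit(b[:,1],b[:,0],1))
cv2.imwrite("pics/w1.png",im)
E
```

```text
[0.40800099 0.1852364  0.31086416] [ 2.44105571e-01  1.16726810e-01 -2.35244024e-02  1.43102822e+00
 -2.25204844e-04  1.81304007e+00] 0.04704739997883298
1812 [0.41669888 0.21845734 0.14762695] [0.41172448 0.13819028 0.13820368] [0.42612761 0.28657809 0.15139852] [0.00057798 0.41657262]
```

View pics/w1.png

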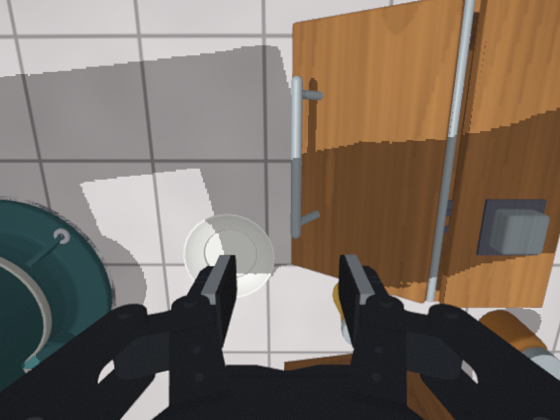

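The bar (columns ~296, rows 78–236) lies between the finger columns; it needs +9 mm x, +27 mm y. Descending and closing.

{"op": "move_arm", "data": {
  "moves": [
    [0.55,[0.009,0.027,-0.05],0],
    [0.55,[0.009,0.027,-0.1],0],
    [0.55,[0.009,0.027,-0.14],0],
    [0.55,[0.009,0.027,-0.17],0],
    [0.55,[0.009,0.027,-0.185],0],
    [0.55,[0.009,0.027,-0.185],0],
    [0,[0.009,0.027,-0.185],0],
    [0,[0.009,0.027,-0.185],0],
    [0,[0.009,0.027,-0.185],0],
    [0,[0.009,0.027,-0.185],0]
  ],
  "newtons": 20
}}

```text
t: 3.45
position: [0.4158, 0.2121, 0.1266]
tcp_rot: [[-0.001, 1.0, -0.002], [1.0, 0.001, -0.0], [-0.0, -0.002, -1.0]]
force: [-11.2, -1.8, 13.5]
grip_width: 0.0094
finger_force: 22.1
```

{"op": "move_arm", "data": {
  "moves": [
    [0,[-0.002,0,0.013],0],
    [0,[-0.003,0,0.026],0],
    [0,[-0.002,0,0.039],0],
    [0,[0,0,0.052],0],
    [0,[0.003,0,0.0645],0],
    [0,[0.008,0,0.077],0],
    [0,[0.0135,0,0.0885],0],
    [0,[0.02,0,0.0995],0],
    [0,[0.028,0,0.11],0],
    [0,[0.037,0,0.12],0],
    [0,[0.047,0,0.128],0],
    [0,[0.053,0,0.133],0]
  ]
}}

```text
t: 4.95
position: [0.4666, 0.2123, 0.2618]
tcp_rot: [[-0.002, 1.0, -0.004], [1.0, 0.002, 0.001], [0.001, -0.004, -1.0]]
force: [-32.6, -2.6, 34.5]
grip_width: 0.0089
finger_force: 23.9
```

{"op": "move_arm", "data": {
  "moves": [
    [0,[0,0,0],0],
    [0,[0,0,0],0]
  ]
}}

```text
t: 5.2
position: [0.4673, 0.2124, 0.2622]
tcp_rot: [[-0.002, 1.0, -0.001], [1.0, 0.002, 0.001], [0.001, -0.001, -1.0]]
force: [-31.8, -3.3, 39.3]
grip_width: 0.0089
finger_force: 24.1
```

```bash
python3 - <<'E'
from h import *
a=eyes.read_camera("scene")[0]; b=eyes.read_camera("wrist")[0]
cv2.imwrite("pics/c2.png",np.hstack([a[60:300,230:500],b[:240]]))
E
```

```text
(no output)
```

View pics/c2.png

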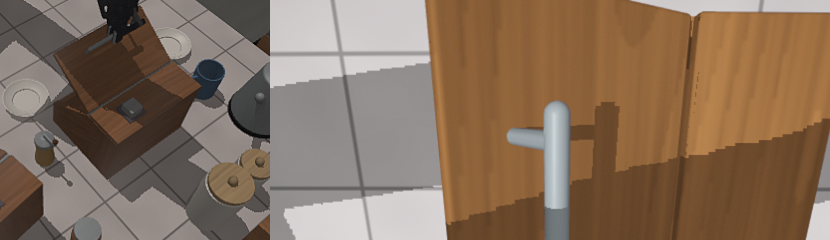

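The door is raised with the bar in the fingers. I relax outward slightly, open and retreat upward.

{"op": "move_arm", "data": {
  "moves": [
    [0,[-0.004,0,0.004],0],
    [0,[-0.004,0,0.004],0]
  ]
}}

```text
t: 5.55
position: [0.4669, 0.2123, 0.2637]
tcp_rot: [[-0.001, 1.0, 0.002], [1.0, 0.001, -0.0], [-0.0, 0.002, -1.0]]
force: [3.1, 0.3, -9.9]
grip_width: 0.0093
finger_force: 20.7
```

{"op": "move_arm", "data": {
  "moves": [
    [0.55,[-0.004,0,0],0],
    [0.55,[-0.007,0,0],0],
    [0.55,[-0.007,0,0.002],0],
    [0.55,[-0.007,0,0.02],0],
    [0.55,[-0.007,0,0.06],0],
    [0.55,[-0.007,0,0.1],0],
    [0.55,[-0.007,0,0.1],0],
    [0.55,[-0.007,0,0.1],0],
    [0.55,[-0.007,0,0.1],0],
    [0.55,[-0.007,0,0.1],0],
    [0.55,[-0.007,0,0.1],0],
    [0.55,[-0.007,0,0.1],0]
  ]
}}

```text
t: 7.05
position: [0.4592, 0.2123, 0.3629]
tcp_rot: [[-0.001, 1.0, -0.0], [1.0, 0.001, -0.0], [-0.0, -0.0, -1.0]]
force: [-0.4, 0.4, 0.6]
grip_width: 0.047
finger_force: 0.0
```

```bash
python3 - <<'E'
from h import *
print(r.observe()["position"],r.observe()["force"])
im,d=eyes.read_camera("scene"); cv2.imwrite("pics/s3.png",im[60:300,230:500])
for l in("wide_handle","wide_release_top"):
    for o in spotter.spot_point(l,"scene")[:2]: print(l,o["score"],world("scene",o["point"],d,w=1))
v,u=np.mgrid[0:420,0:560];P=world("scene",np.c_[u.ravel(),v.ravel()],d,w=0)
b=P[(P[:,2]>.235)&(P[:,2]<.28)&(P[:,1]>.13)&(P[:,1]<.3)&(P[:,0]>.4)&(P[:,0]<.5)]
print(len(b),np.histogram(b[:,2],9),np.polyfit(b[:,0],b[:,2],1))
E
```

```text
[0.45917661 0.21233058 0.36287864] [-0.4458359   0.37424345  0.58813875]
wide_handle 0.67 [[0.4586955  0.21198337 0.27136264]]
wide_handle 0.39 [[0.60022362 0.1566408  0.20310658]]
wide_release_top 0.8 [[0.59751188 0.15521355 0.20348102]]
882 (array([258, 317,  33,   4,   1,   1,  26, 175,  67]), array([0.23505529, 0.23962673, 0.24419817, 0.24876961, 0.25334104,
       0.25791248, 0.26248392, 0.26705536, 0.27162679, 0.27619823])) [ 0.66121499 -0.03680728]
```

View pics/s3.png

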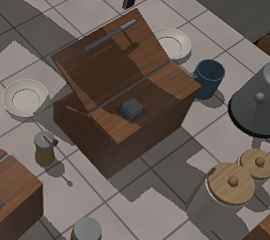

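The door stands open by itself on its stay, bar at about 0.269 m. Now over to the cap with shut fingers.

{"op": "move_arm", "data": {
  "moves": [
    [0,[0,0,0],0],
    [0,[0,0,0],0],
    [0,[0,0,0],0],
    [0,[0,0,0],0],
    [0,[0.05,-0.018,0],0],
    [0,[0.1,-0.036,0],0],
    [0,[0.139,-0.05,0],0],
    [0,[0.139,-0.05,-0.05],0],
    [0,[0.139,-0.05,-0.1],0],
    [0,[0.139,-0.05,-0.14],0],
    [0,[0.139,-0.05,-0.145],0],
    [0,[0.139,-0.05,-0.145],0]
  ]
}}

```text
t: 8.7
position: [0.5986, 0.1624, 0.2193]
tcp_rot: [[-0.001, 1.0, 0.001], [1.0, 0.001, 0.0], [0.0, 0.001, -1.0]]
force: [0.5, 0.5, 1.6]
grip_width: 0.0
finger_force: 0.0
```

```bash
python3 - <<'E'
from h import *
print(r.observe()["position"],r.observe()["force"])
im,d=eyes.read_camera("scene"); im2,_=eyes.read_camera("wrist"); cv2.imwrite("pics/s4.png",np.hstack([im[60:300,230:500],im2[180:]]) )
E
```

```text
[0.59860952 0.16239061 0.21927185] [0.46185124 0.5457536  1.62198414]
```

View pics/s4.png

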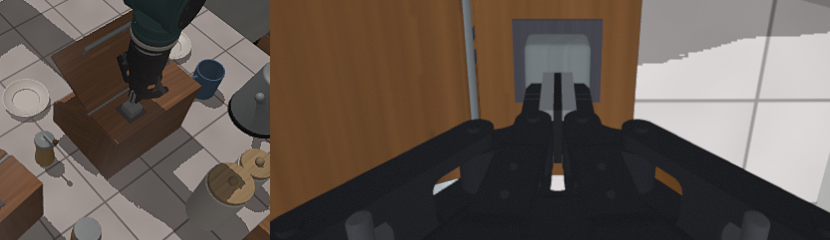

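The fingertips are over the cap (wrist crop ~557,75) and the door is still open. Pressing.

{"op": "move_arm", "data": {
  "moves": [
    [0,[0,0,-0.01],0],
    [0,[0,0,-0.016],0],
    [0,[0,0,-0.021],0],
    [0,[0,0,-0.025],0],
    [0,[0,0,-0.027],0],
    [0,[0,0,-0.028],0],
    [0,[0,0,-0.028],0]
  ]
}}

```text
t: 9.68
position: [0.5985, 0.1623, 0.1908]
tcp_rot: [[-0.001, 1.0, 0.002], [1.0, 0.001, 0.0], [0.0, 0.002, -1.0]]
force: [-0.9, -0.3, 10.8]
grip_width: 0.0001
finger_force: 5.2
```

{"op": "move_arm", "data": {
  "moves": [
    [0,[0,0,-0.001],0],
    [0,[0,0,-0.001],0],
    [0,[0,0,-0.001],0],
    [0,[0,0,-0.001],0],
    [0,[0,0,-0.001],0],
    [0,[0,0,0.04],0],
    [0,[0,0,0.1],0],
    [0,[0,0,0.16],0],
    [0,[0,0,0.18],0],
    [0,[0,0,0.18],0],
    [0,[0,0,0.18],0],
    [0,[0,0,0.18],0]
  ]
}}

```text
t: 11.18
position: [0.5979, 0.1623, 0.3688]
tcp_rot: [[-0.001, 1.0, -0.002], [1.0, 0.001, -0.0], [-0.0, -0.002, -1.0]]
force: [1.2, -0.0, 0.2]
grip_width: 0.0001
finger_force: 0.0
```

{"op": "move_arm", "data": {
  "moves": [
    [0,[0,0,0],0],
    [0,[0,0,0],0],
    [0,[0,0,0],0],
    [0,[0,0,0],0],
    [0,[0,0,0],0],
    [0,[0,0,0],0],
    [0,[0,0,0],0],
    [0,[0,0,0],0],
    [0,[0,0,0],0],
    [0,[0,0,0],0],
    [0,[0,0,0],0],
    [0,[0,0,0],0]
  ]
}}

```text
t: 12.68
position: [0.5982, 0.1623, 0.37]
tcp_rot: [[-0.001, 1.0, 0.0], [1.0, 0.001, 0.0], [0.0, 0.0, -1.0]]
force: [0.2, 0.5, -1.1]
grip_width: 0.0002
finger_force: 0.0
```

{"op": "move_arm", "data": {
  "moves": [
    [0,[0,0,0],0],
    [0,[0,0,0],0],
    [0,[0,0,0],0],
    [0,[0,0,0],0],
    [0,[0,0,0],0],
    [0,[0,0,0],0],
    [0,[0,0,0],0],
    [0,[0,0,0],0],
    [0,[0,0,0],0],
    [0,[0,0,0],0],
    [0,[0,0,0],0],
    [0,[0,0,0],0]
  ]
}}

```text
t: 14.18
position: [0.5982, 0.1623, 0.37]
tcp_rot: [[-0.001, 1.0, -0.0], [1.0, 0.001, 0.0], [0.0, -0.0, -1.0]]
force: [-0.5, 0.5, -1.3]
grip_width: -0.0002
finger_force: 0.0
```

```bash
python3 - <<'E'
from h import *
print(r.observe()["t"],r.observe()["position"],r.observe()["force"])
im,d=eyes.read_camera("scene"); cv2.imwrite("pics/s5.png",im)
v,u=np.mgrid[0:420,0:560];P=world("scene",np.c_[u.ravel(),v.ravel()],d,w=0); d0=np.load("scene0.npy")
for l in("wide_handle","wide_release_top"):
    for o in spotter.spot_point(l,"scene")[:1]: print(l,o["score"],world("scene",o["point"],d,w=1))
p=(slice(140,165),slice(295,325)); print(np.median(d[p]-d0[p]))
p=(slice(205,245),slice(165,205)); print(np.median(d[p]-d0[p]))
E
```

```text
14.175 [0.59820835 0.16232107 0.36999279] [-0.46165283  0.54714268 -1.32783239]
wide_handle 0.66 [[0.41924623 0.20315191 0.14796442]]
wide_release_top 0.74 [[0.58785847 0.16018895 0.20344182]]
1.3828278e-05
2.3841858e-05
```

View pics/s5.png

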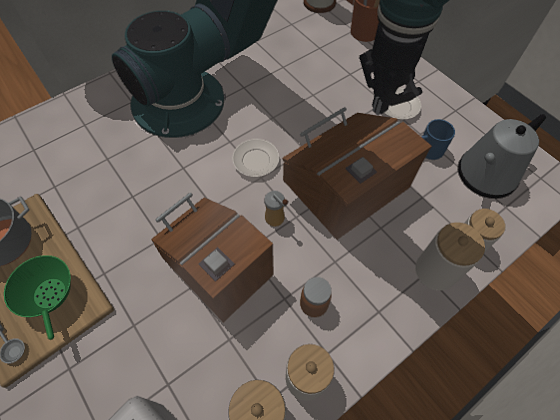

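The wide door is shut again (bar at 325,122, depth unchanged from the start), the cap is up, the narrow door is shut, and the arm is clear.

{"op": "move_arm", "data": {
  "moves": [
    [0,[0,0,0],0],
    [0,[0,0,0],0],
    [0,[0,0,0],0],
    [0,[0,0,0],0],
    [0,[0,0,0],0],
    [0,[0,0,0],0]
  ]
}}

```text
t: 15.08
position: [0.5982, 0.1623, 0.37]
tcp_rot: [[-0.001, 1.0, 0.0], [1.0, 0.001, 0.0], [0.0, 0.0, -1.0]]
force: [0.1, 0.1, 0.2]
grip_width: 0.0001
finger_force: 0.0
```

```bash
python3 -c "
from plant import workorder; print(workorder.job_done())"
```

```text
the job is handed in; nothing more can be done
None
```

I handed the job in at about 15 s (no verdict was returned): the wide door was lifted until its stay locked, stood open by itself for over a second, and sank fully shut once the cap was pressed down about 13 mm; the cap is back up and the narrow door stayed closed.

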